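# Feel the pad gap of a brake caliper with a wedge gauge

### The job

Draw the wedge gauge (the flat blade with the plain black rectangular grip) up out of the wooden tool block and slide its blade, thin end first and upright, down between the two pads of the brake caliper on the bench fixture until it drags snugly against both pads, near the middle of their length, without forcing the pads apart. Finish while still holding the gauge in the gripper, steady at that depth: do not let go. Leave the other tools and things on the bench where they are.

Things in the scene. Friction and masses are not known exactly. Their poses are not given: they have to be found in the camera images.
- gauge: wedge gauge, loose, 75 to 155 g, upright in one of the block's three slots. Origin: middle of the blade's lower end (tip); z up to the grip, x along the blade's width, y through its thickness. Steel blade 22 mm wide, 55 mm long, evenly tapered: thickness 2.5 mm at the tip, 6.46 mm at z = 55 mm
- gauge_grip (a point): middle of the gauge's plain black rectangular grip, 81 mm above the tip: 32 mm wide (x), 18 mm thick (y), from z = 55 to 103 mm; its underside rests on the block's top. Grip it from above across the 18 mm
- block: fixed wooden tool block 90 (x) x 210 (y) x 70 mm high; origin under its centre. Three slots 27 mm (x) x 11 mm (y), 62 mm deep, open to the top, at x = 0 and y = -75, 0, +75 mm; one flat tool in each, in any order, with its width along the block's x
- stand: fixed bench fixture: 130 x 130 mm steel base and two grey side plates 88 mm high at y = +-55 mm; origin under its centre. It carries the caliper on two guide pins along its y
- caliper: black brake caliper with an upward slot, amid the stand; it floats +-12 mm along its y on guide pins (0.3 N friction), so it centres itself on the blade. Origin: middle of the pad gap at the mouth (top edges of the flat pad faces), 100 mm above the bench; z up, x along the slot, y across the gap. Nothing rises over 7 mm above this level; below the mouth the slot is free for 85 mm
- pad_dial: copper-coloured pad on the caliper's -y side, 40 mm long (x), flat face 34 mm tall; above the mouth its edge is bevelled outward 5 mm over 7 mm of height as a lead-in. Set beforehand on a stiff dial, it does not yield: its face is 1.7 to 3.1 mm from the caliper's middle, differing each time. At 1.7 mm its origin is the caliper's; it moves with the pad
- pad_spring: like pad on the +y side; its face rests 1.7 mm from the caliper's middle (origin then at the caliper's), on a spring with 3 N preload that yields outward (+y) by 12 N per mm, 2.2 mm at most. So the gap is 3.4 to 4.8 mm; the blade begins to drag 12 to 32 mm below the mouth, and the push then grows with depth. Snug: a push of 3 to 10 N
- pad_spring_face (a point): point on the spring pad's face at the mouth, in the middle of its length; in the caliper's frame at y = 1.7 mm when the pad is at rest
- scraper: bystander standing in the tool block: flat steel blade with a thin steel shoulder plate and a round, turned light-wood handle that reaches 118 mm above its lower end; leave alone
- lever_iron: bystander standing in the tool block: flat steel tyre iron with a thin steel shoulder plate, a narrow 12 x 7 mm steel stem and a rubber roll across its top, 121 mm above its lower end; leave alone
- mug: bystander: white mug, 80 mm wide, 90 mm tall; origin under its centre
- lube: bystander: white bottle, 52 mm wide, 140 mm tall; origin under its centre
- wrench: bystander: steel wrench 170 mm long lying flat
- sprocket: bystander: dark steel ring 72 mm wide, 6 mm thick, lying flat
- tin: bystander: small aluminium tin, 60 mm wide, 55 mm tall
- pedal: bystander: black bicycle pedal 90 x 60 x 24 mm with a short axle, lying flat

How it is judged:
On the way, in this order (a step that is already met when the one before it is completed fails the run):
1. the gauge is drawn clear of the tool block and held (z of gauge in the frame of block above 0.08 m and contact force between the fingers and gauge above 1 N), for 0.1 s.
2. the blade's tip has entered between the pads (x of gauge in the frame of caliper between -0.01 and 0.01 m and y of gauge in the frame of caliper between -0.005 and 0.005 m and angle between the z axis of gauge and the z axis of caliper, either way round below 0.1 rad and z of gauge in the frame of caliper below -0.004 m), for 0.1 s.
At the end, for the whole second after the job is handed in: The gauge stands upright (within 0.1 rad) between the pads, its middle within 10 mm of the middle of their length, its tip 8 to 48 mm below the mouth, pressing on each pad with 1.5 to 15 N, at rest, and still gripped by the fingers with more than 2 N (contact force between gauge and pad_dial between 1.5 and 15 N and contact force between gauge and pad_spring between 1.5 and 15 N and x of gauge in the frame of caliper between -0.01 and 0.01 m and y of gauge in the frame of caliper between -0.005 and 0.005 m and angle between the z axis of gauge and the z axis of caliper, either way round below 0.1 rad and z of gauge in the frame of caliper between -0.048 and -0.008 m and contact force between the fingers and gauge above 2 N and linear speed of gauge below 0.01 m/s); the arm keeps its last pose, push and grip.
It fails at once if the spring pad is forced back by more than 1.6 mm (y of pad_spring_face in the frame of caliper above 0.0033 m).
It fails at once if another tool or thing on the bench is moved by more than 30 mm (distance of any of scraper, lever_iron, mug, lube, wrench, sprocket, tin, pedal from where it was at the start of the episode above 0.03 m).
It also fails if it takes over 48 s, if anything falls off the work surface, if the arm or the gripper's body presses on something with over 40 N, if the wrist force passes 120 N, or if a joint passes its speed limit or range.

### The arm

A 6-joint arm with a two-finger parallel gripper is mounted at the origin on the work surface. World frame = base frame: x ahead of the robot, y to its left, z up, the work surface at z = 0. Lengths are in m, angles in rad, forces in N, time in s.
With the tool pointing down it reaches from about 0.3 to 0.85 m from the base axis. Payload 4.2 kg.
Tool frame: the origin (TCP) lies between the finger pads; the fingertips stand robot.finger_overhang ahead of it and the grasp point (between the pads) lies 6 mm ahead of it (robot.finger_overhang is the distance from the TCP to the fingertips, in m); z points along the fingers, y is the line along which they close (so a half turn about z gives the same grasp; the last joint's range is limited). The gripper opens to 91 mm and grips with 3 to 60 N. Pads are 32 mm wide; open, the fingers measure 118 mm over their backs; the gripper's body (76 mm by 178 mm) begins 60 mm behind the grasp point.
Start: joints at [1.289, 0.32, 1.565, -0, 1.257, -0.02], TCP at [0.149, 0.555, 0.239] pointing down, gripper open.
Joint ranges: [-3.11, 3.11], [-0.84, 2.01], [0.21, 2.61], [-1.34, 4.49], [0.05, 2.63], [-2.56, 2.56]. Speed limits (rad/s): [2.57, 2.57, 3.14, 3.14, 3.14, 3.14].

### API

Orientations are given as a unit quaternion [x, y, z, w].
In Python, from plant import robot, camrig gives the robot as it stands (robot), with the cameras (camrig). Calls block until the motion is done:
- robot.move_ptp(position, orientation): joint-space move of the TCP to a pose.
- robot.move_l(position, ori=None, vel=0.15): straight line of the TCP; ori=None keeps the orientation; vel is the mean speed in m/s.
- robot.set_joints(angles): joint-space move.
- robot.let_go() and robot.close(strength=None): open the fingers fully, or close them until they stop; strength is the grip in N (None keeps the last).
- robot.wait(seconds).
- robot.ik(position, orientation): joint angles nearest the present ones, or None.
- camrig.capture(name): name is "side" or "top"; returns the picture (480x640x3 uint8, red, green, blue); there is no depth.
- camrig.camera_params(name): a dict with "mtx" (3x3 intrinsics, pixels), "dist_coeffs" ([k1, k2, p1, p2, k3] as OpenCV has them; the pictures are not rectified), "extrinsics" (4x4, takes a point from camera to world coordinates). Camera axes: x right, y up, looking along -z (the intrinsics and any distortion apply to the point x, -y, -z); pixel columns grow to the right and rows downward; lengths in m; the calibration is good to about 2 mm. A picture is of the moment at which its call begins. camera_params takes no time and is no camera call.
A pose or a line that the arm cannot do raises robot.PlanningError and nothing moves.
- robot.sign_off(): hands the job in; it is judged then, once.
Readings, each from a call of its own:
- robot.get_clock(): time.
- robot.get_joints(): joint angles.
- robot.get_joint_velocities(): joint speeds.
- robot.get_tau(): joint torques, N m.
- robot.get_ee_pos(): TCP position.
- robot.get_eef_rot(): TCP orientation.
- robot.get_force(): force on the tool from outside, world axes, zero at the start.
- robot.get_ft_torque(): the same for the moment, N m.
- robot.get_grip_width(): finger opening in m.
- robot.get_grasp_force(): force on a finger pad.
Only numpy, scipy, OpenCV 4.12 (cv2) and the standard library are available. Lean on these libraries where they do the work, as an engineer would, in place of code of your own. Each camera call takes 0.05 s, during which the arm holds its last target. There are 200 camera calls.

## Working session

There is one attempt and no reset: what is moved stays moved. The work goes in short steps, each a Python script; the robot and the scene stay as the last script left them, time stands still between calls to the robot, and variables do not carry over. Pictures are saved under pics/ and viewed, at most 10 in all, crops included, and the job is handed in when it is done.

```bash
ls; mkdir -p pics; python3 - <<'E'
from plant import robot, camrig
import cv2
for n in("side","top"):
    cv2.imwrite(f"pics/{n}0.png",camrig.capture(n)[:,:,::-1])
    p=camrig.camera_params(n);print(n,p)
print(robot.finger_overhang,robot.get_eef_rot(),robot.get_clock(),robot.get_force(),robot.get_grip_width())
E
```

```text
pics
plant.py
side {'mtx': array([[481.24716087,   0.        , 307.98011246],
       [  0.        , 481.24716087, 230.59481476],
       [  0.        ,   0.        ,   1.        ]]), 'dist_coeffs': array([-0.08911343,  0.        ,  0.        ,  0.        ,  0.        ]), 'extrinsics': array([[-0.81607468,  0.41411326, -0.40315299,  0.23889687],
       [-0.57785918, -0.57252659,  0.5816288 ,  0.53412623],
       [ 0.0100444 ,  0.70761819,  0.70652361,  0.70721473],
       [ 0.        ,  0.        ,  0.        ,  1.        ]])}
top {'mtx': array([[516.34973749,   0.        , 314.70442347],
       [  0.        , 516.34973749, 245.85265194],
       [  0.        ,   0.        ,   1.        ]]), 'dist_coeffs': array([0.02442011, 0.        , 0.        , 0.        , 0.        ]), 'extrinsics': array([[ 3.28929019e-02,  9.75361624e-01, -2.18146186e-01,
         3.79451117e-01],
       [-9.99458864e-01,  3.21409816e-02, -6.99541125e-03,
         2.34906171e-03],
       [ 1.88376876e-04,  2.18258239e-01,  9.75891032e-01,
         1.21561258e+00],
       [ 0.00000000e+00,  0.00000000e+00,  0.00000000e+00,
         1.00000000e+00]])}
0.025 [ 1.30536492e-01  9.91443186e-01 -7.85924671e-04 -1.25693405e-04] 0.1 [-0.69113227 -0.59567518 -0.12318787] 0.09103853451306973
```

View pics/side0.png

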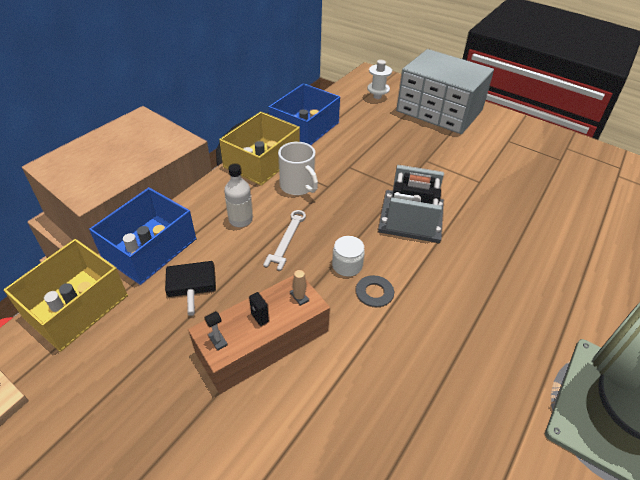

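View pics/top0.png

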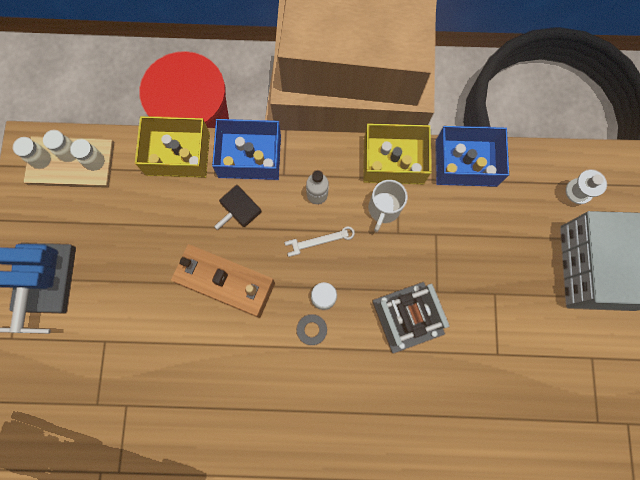

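The gauge sits in the middle slot: side view about (259,309), top view about (220,277). The caliper is at about (415,205) in the side view and (412,317) in the top view. I'll enlarge both areas.

```bash
python3 - <<'E'
import cv2,numpy as np
t=cv2.imread("pics/top0.png");s=cv2.imread("pics/side0.png")
def c(i,u,v,w,h,k,n):
    cv2.imwrite(n,cv2.resize(i[v:v+h,u:u+w],None,fx=k,fy=k,interpolation=cv2.INTER_CUBIC))
a=cv2.resize(t[235:325,165:285],None,fx=5,fy=5,interpolation=cv2.INTER_CUBIC); cv2.imwrite("pics/tb.png",a)
c(t,365,275,90,80,7,"pics/tc.png")
c(s,185,260,150,130,4,"pics/sb.png"); c(s,370,155,80,90,6,"pics/sc.png")
E
```

```text
(no output)
```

View pics/tb.png

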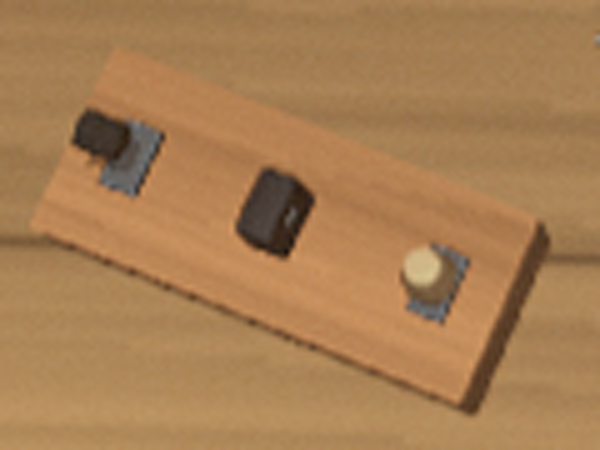

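View pics/tc.png

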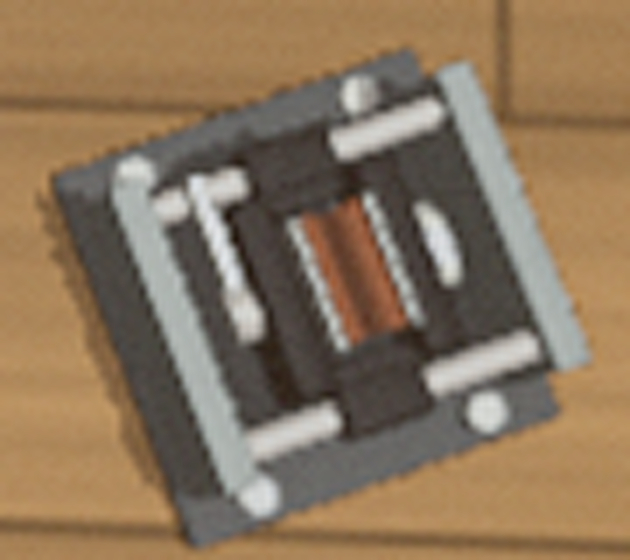

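View pics/sb.png

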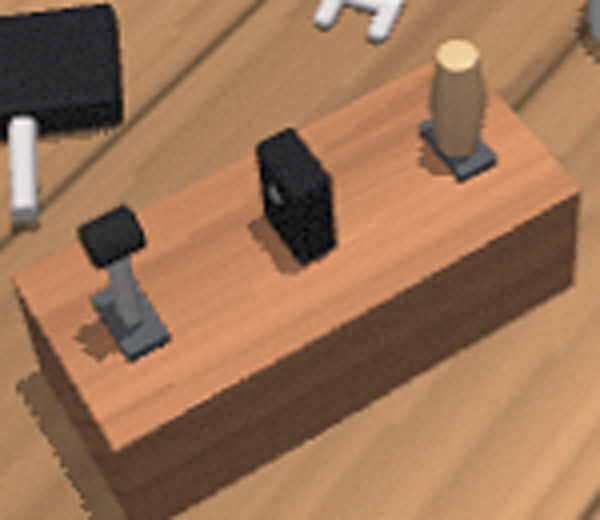

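View pics/sc.png

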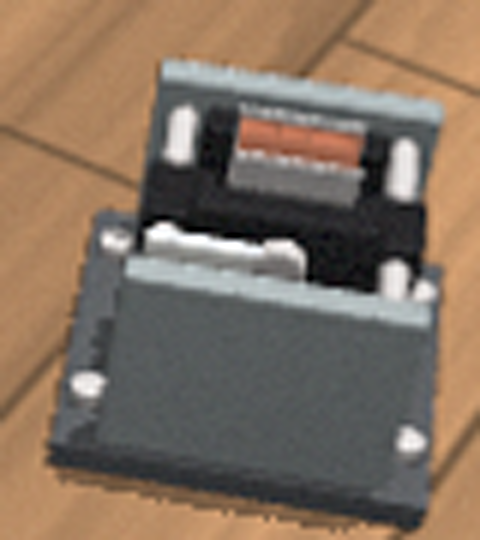

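The crops are clear. `tb` and `sb` show the block's top corners and the grip's top face. `tc` shows the copper pads' seam running from about (335,205) to (380,332), and the side plates' top strips. Next I'll convert these to positions.

```bash
cat > h.py <<'E'
from plant import robot, camrig
import numpy as np, cv2
from scipy.spatial.transform import Rotation as R
def ray(n,uv):
    p=camrig.camera_params(n);E=p["extrinsics"]
    x,y=cv2.undistortPoints(np.array([[uv]],float),p["mtx"],p["dist_coeffs"])[0,0]
    return E[:3,3],E[:3,:3]@np.array([x,-y,-1])
def at(n,uv,z):
    o,d=ray(n,uv);return o+d*(z-o[2])/d[2]
def tri(uvt,uvs):
    A=[];b=[]
    for n,uv in(("top",uvt),("side",uvs)):
        o,d=ray(n,uv);d=d/np.linalg.norm(d);P=np.eye(3)-np.outer(d,d);A.append(P);b.append(P@o)
    x,*_=np.linalg.lstsq(np.vstack(A),np.hstack(b),rcond=None);return x,np.linalg.norm(np.vstack(A)@x-np.hstack(b))
crop=dict(tb=("top",165,235,5),tc=("top",365,275,7),sb=("side",185,260,4),sc=("side",370,155,6))
def px(c,x,y):
    n,u,v,k=crop[c];return (u+(x+.5)/k-.5,v+(y+.5)/k-.5)
def catz(c,x,y,z): return at(crop[c][0],px(c,x,y),z)
def down(yaw): # tool z down, tool y at angle yaw in world
    y=np.array([np.cos(yaw),np.sin(yaw),0]);z=np.array([0,0,-1.]);return R.from_matrix(np.c_[np.cross(y,z),y,z]).as_quat()
E
python3 - <<'E'
from h import *
np.set_printoptions(precision=4,suppress=True)
for c,P in(("tb",[(115,47),(543,224),(465,403),(32,229)]),("sb",[(15,280),(118,450),(578,190)])):
    Q=np.array([catz(c,*p,.07) for p in P]);print(c,Q[:,:2].tolist())
    e=np.diff(Q[:,:2],axis=0);print("len",np.linalg.norm(e,axis=1),"ang",np.degrees(np.arctan2(e[:,1],e[:,0])))
    print("centre",Q.mean(0) if len(Q)==4 else (Q[1+0]*0+ (Q[0]+Q[2])/2,(Q[1]+Q[2])/2))
print("grip top",catz("tb",269,207,.118),catz("sb",295,164,.118),tri(px("tb",269,207),px("sb",295,164)))
a,b=catz("tc",335,205,.1),catz("tc",380,332,.1);print("seam",a,b,(a+b)/2,np.degrees(np.arctan2(*(a-b)[1::-1])))
for z,P in((.107,[(290,220),(345,350),(420,322),(370,195)]),(.088,[(130,190),(240,490),(572,365),(455,65)])):
    Q=np.array([catz("tc",*p,z) for p in P]);e=np.diff(Q[:,:2],axis=0)
    print(z,Q.mean(0),np.linalg.norm(e,axis=1),np.degrees(np.arctan2(e[:,1],e[:,0])))
a,b=catz("sc",240,145,.1),catz("sc",362,155,.1);print("side far mouth",a,b,(a+b)/2,np.degrees(np.arctan2(*(a-b)[1::-1])))
Q=np.array([catz("sc",*p,.088) for p in [(163,68),(440,112),(432,315),(125,268)]]);e=np.diff(Q[:,:2],axis=0);print(Q.mean(0),np.linalg.norm(e,axis=1),np.degrees(np.arctan2(e[:,1],e[:,0])))
E
```

```text
tb [[0.6303362848191012, 0.29930842911456274], [0.555502013297028, 0.10096042723421014], [0.4747442406740602, 0.1312849444424376], [0.5458614989921596, 0.3290294158934186]]
len [0.212  0.0863 0.2101] ang [-110.6709  159.4189   70.2193]
centre [0.5516 0.2151 0.07  ]
sb [[0.627368801620906, 0.2976374809213689], [0.5446426526937402, 0.32796390779103285], [0.4732706086684937, 0.1327472460184002]]
len [0.0881 0.2079] ang [ 159.8677 -110.0826]
centre (array([0.5503, 0.2152, 0.07  ]), array([0.509 , 0.2304, 0.07  ]))
grip top [0.5517 0.2148 0.118 ] [0.5492 0.2156 0.118 ] (array([0.5512, 0.2148, 0.116 ]), np.float64(0.0012449475897027028))
seam [ 0.5076 -0.2046  0.1   ] [ 0.4693 -0.2179  0.1   ] [ 0.4884 -0.2113  0.1   ] 19.201051718919746
0.107 [ 0.4868 -0.2095  0.107 ] [0.0422 0.0246 0.0408] [-157.1197  -68.0197   21.108 ]
0.088 [ 0.4872 -0.211   0.088 ] [0.0968 0.1103 0.0983] [-159.5087  -67.9676   20.4801]
side far mouth [ 0.5047 -0.207   0.1   ] [ 0.4688 -0.2269  0.1   ] [ 0.4868 -0.2169  0.1   ] 28.945779991170397
[ 0.4861 -0.2116  0.088 ] [0.0974 0.1087 0.0997] [-158.4121  112.4584   22.8532]
```

```bash
python3 - <<'E'
from h import *
q=down(np.radians(70));g=np.array([.5508,.2150])
print(robot.ik([*g,.22],q),robot.ik([.4872,-.2108,.24],down(np.radians(111.5))))
robot.move_ptp([*g,.22],q)
robot.move_l([*g,.102],vel=.1)
print(robot.get_ee_pos(),robot.get_force())
robot.close(40);print(robot.get_grip_width(),robot.get_grasp_force(),robot.get_force())
robot.move_l([*g,.242],vel=.12);robot.wait(.2)
print(robot.get_grip_width(),robot.get_grasp_force(),robot.get_force(),robot.get_clock())
cv2.imwrite("pics/s1.png",camrig.capture("side")[:,:,::-1])
E
```

```text
[ 3.52701565e-01  3.57277950e-01  1.55675833e+00 -4.44089210e-16
  1.22755637e+00 -8.69028911e-01] [-4.30019832e-01  2.49493994e-01  1.66206365e+00 -4.44089210e-16
  1.23003501e+00 -2.37606195e+00]
[0.55126678 0.21515955 0.10269804] [0.13269125 0.11281041 0.32078636]
0.017883556886325647 39.99976694583893 [ 0.2601884   0.30964171 -0.70788358]
0.01760362560928993 39.99960780143738 [-0.79002241 -0.28004689 -1.4374775 ] 5.9667
```

View pics/s1.png

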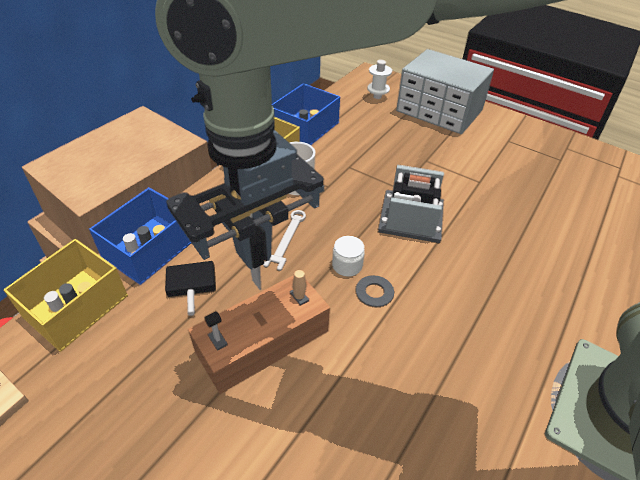

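The gauge is held and clear of the block, with its tip at about (259,288), and the other tools are undisturbed. Now I'll carry it over the caliper and check the alignment.

```bash
python3 - <<'E'
from h import *
q=down(np.radians(-68.5));c=[.4872,-.2108]
robot.move_ptp([*c,.242],q)
robot.move_l([*c,.203],vel=.08);robot.wait(.3)
print(robot.get_ee_pos(),robot.get_joints(),robot.get_force(),robot.get_grip_width(),robot.get_clock())
F=np.array([robot.get_force() for _ in range(5)]);print(F)
s=camrig.capture("side")[:,:,::-1];cv2.imwrite("pics/s2.png",cv2.resize(s[110:240,360:470],None,fx=5,fy=4.6,interpolation=cv2.INTER_CUBIC))
E
```

```text
[ 0.48738799 -0.21088645  0.20343113] [-4.30019142e-01  2.76365852e-01  1.72120192e+00 -2.03333524e-06
  1.14310728e+00  7.65547237e-01] [ 0.60282261 -0.3462456  -0.44205322] 0.018054743141520006 8.5417
[[ 0.60282261 -0.3462456  -0.44205322]
 [ 0.60282261 -0.3462456  -0.44205322]
 [ 0.60282261 -0.3462456  -0.44205322]
 [ 0.60282261 -0.3462456  -0.44205322]
 [ 0.60282261 -0.3462456  -0.44205322]]
```

View pics/s2.png

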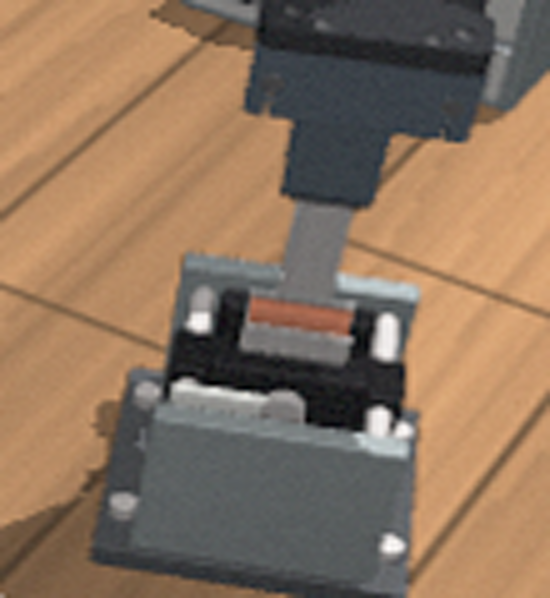

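```bash
python3 - <<'E'
from h import *
f=lambda x,y:(360+(x+.5)/5-.5,110+(y+.5)/4.6-.5)
np.set_printoptions(precision=4,suppress=True)
a=np.radians(21.5);M=np.array([[np.cos(a),np.sin(a)],[-np.sin(a),np.cos(a)]]);c=np.array([.4872,-.2108])
print("tip",[M@(at("side",f(x,297),.1157)[:2]-c) for x in(286,313,339)])
print("far pad top edge",[M@(at("side",f(*p),.107)[:2]-c) for p in((250,297),(353,304))])
print("near pad top edge",[M@(at("side",f(*p),.107)[:2]-c) for p in((245,322),(352,335))])
for z,P in((.107,[(290,220),(345,350),(420,322),(370,195)]),(.1,[(335,205),(380,332)])):
    print([M@(catz("tc",*p,z)[:2]-c) for p in P])
E
```

```text
tip [array([ 0.0055, -0.0009]), array([-0.005 , -0.0038]), array([-0.0152, -0.0065])]
far pad top edge [array([ 0.0193, -0.0087]), array([-0.0219, -0.0146])]
near pad top edge [array([0.0196, 0.0094]), array([-0.0228,  0.0073])]
[array([0.0214, 0.0145]), array([-0.0208,  0.0135]), array([-0.0206, -0.0111]), array([ 0.0203, -0.0114])]
[array([ 0.0213, -0.0017]), array([-0.0193, -0.0001])]
```

Relative to the slot, the blade sits about 3 mm towards -x and about 1–2 mm towards -y. I'll correct that and lower it with force checks.

```bash
python3 - <<'E'
from h import *
np.set_printoptions(precision=2,suppress=True)
a=np.radians(21.5);c=np.array([.4872,-.2108])+.003*np.array([np.cos(a),np.sin(a)])+.001*np.array([-np.sin(a),np.cos(a)])
robot.move_l([*c,.203],vel=.05);robot.wait(.3);F0=robot.get_force();print(F0,robot.get_ft_torque())
M=np.array([[np.cos(a),np.sin(a),0],[-np.sin(a),np.cos(a),0],[0,0,1]])
z=.203
for z in (.199,.195,.191,.187,.184,.182,.180,.178):
    robot.move_l([*c,z],vel=.03);robot.wait(.15)
    d=M@(robot.get_force()-F0);print(round((robot.get_ee_pos()[2]-.1877)*1000,2),d,robot.get_ft_torque())
    if np.linalg.norm(d)>4:print("stop");break
print(robot.get_clock(),robot.get_grasp_force())
E
```

```text
[ 0.24 -0.03 -0.89] [-0.04  0.1   0.03]
11.31 [-0.51  1.04 -0.15] [-0.08  0.11 -0.04]
7.31 [-0.17 -0.62 -0.14] [-0.07  0.13 -0.02]
3.29 [ 0.9   0.14 -0.55] [-0.09  0.11  0.03]
-0.68 [-0.54 -0.41 -1.14] [-0.07  0.15  0.02]
-3.7 [-0.16 -0.21  0.2 ] [-0.09  0.11 -0.03]
-5.68 [ 0.22 -0.76  0.81] [-0.07  0.12 -0.02]
-7.71 [ 1.05  0.01 -0.38] [-0.07  0.19 -0.  ]
-9.69 [-0.58  0.57 -0.09] [-0.06  0.2  -0.02]
12.475 39.99955236911774
```

```bash
python3 - <<'E'
from h import *
np.set_printoptions(precision=2,suppress=True)
a=np.radians(21.5);c=np.array([.4872,-.2108])+.003*np.array([np.cos(a),np.sin(a)])+.001*np.array([-np.sin(a),np.cos(a)])
M=np.array([[np.cos(a),np.sin(a),0],[-np.sin(a),np.cos(a),0],[0,0,1]])
def rd(n=8):
    r=[]
    for _ in range(n): robot.wait(.03);r.append(robot.get_force())
    return M@np.mean(r,0)
F0=rd(12);print(F0,robot.get_clock())
z=.178
while z>.155:
    z-=.001;robot.move_l([*c,z],vel=.02);d=rd()-F0
    print(round((robot.get_ee_pos()[2]-.1877)*1000,2),d)
    if d[2]>1.6 or np.linalg.norm(d)>5:print("stop");break
print(robot.get_clock(),robot.get_ee_pos(),robot.get_ft_torque())
E
```

```text
[-0.14 -0.09 -1.09] 12.875
-10.68 [0.01 0.33 0.  ]
-11.71 [0.09 0.15 0.07]
-12.69 [-0.54  0.02 -0.06]
-13.69 [-0.02  0.23 -0.13]
-14.68 [0.09 0.08 0.04]
-15.7 [0.01 0.06 0.28]
-16.67 [0.29 0.06 0.16]
-17.69 [0.08 0.1  0.38]
-18.71 [ 0.19  0.13 -0.15]
-19.67 [-0.06  0.23  0.12]
-20.69 [-0.17 -0.39 -0.06]
-21.72 [ 0.11 -0.03 -0.37]
-22.64 [ 0.54 -0.2   0.17]
-23.54 [0.39 0.28 2.42]
stop
20.1083 [ 0.49 -0.21  0.16] [-0.07  0.14  0.03]
```

Drag begins about 23 mm below the mouth. I'll go about 3 mm deeper, for a push of about 5–6 N, then check.

```bash
python3 - <<'E'
from h import *
np.set_printoptions(precision=2,suppress=True)
a=np.radians(21.5);c=np.array([.4872,-.2108])+.003*np.array([np.cos(a),np.sin(a)])+.001*np.array([-np.sin(a),np.cos(a)])
for z in (.163,.162,.161):
    robot.move_l([*c,z],vel=.02);r=[]
    for _ in range(10): robot.wait(.03);r.append(robot.get_force())
    print(round((robot.get_ee_pos()[2]-.1877)*1000,2),np.mean(r,0))
robot.wait(.5);print(robot.get_clock(),robot.get_grasp_force(),robot.get_grip_width(),abs(robot.get_joint_velocities()).max())
s=camrig.capture("side")[:,:,::-1];cv2.imwrite("pics/s3.png",cv2.resize(s[110:240,360:470],None,fx=5,fy=4.6,interpolation=cv2.INTER_CUBIC))
E
```

```text
-24.59 [ 0.45 -0.21  2.75]
-25.69 [0.86 0.17 3.08]
-26.7 [0.77 0.06 3.78]
22.3583 40.00064492225647 0.017831134240964684 0.0013146670939355317
```

View pics/s3.png

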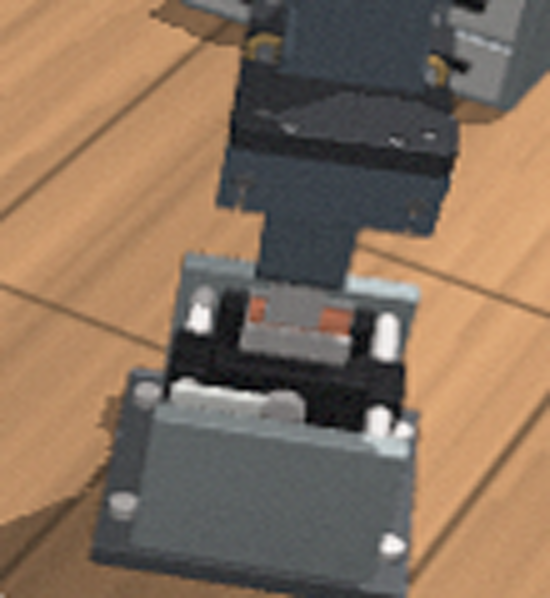

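The blade spans columns 265–322 between pads that span 247–352, so it is about 3 mm off mid-length. The vertical drag of about 4.9 N fits a push of about 6 N per pad, so I'll hand it in.

```bash
python3 -c "
from plant import robot, camrig
print(robot.sign_off(),robot.get_clock())"
```

```text
the job is handed in; nothing more can be done
the job is handed in; nothing more can be done
```

The job is handed in, with no verdict shown: the gauge is still gripped at 40 N and stands in the caliper about 27 mm below the mouth and 3 mm off mid-length, pressing each pad with an estimated 6 N; no other tool or item was seen to move.

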